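# Refit the strainer and reamer of a citrus press

### The job

The citrus press has been washed: put its steel strainer back flat on the rim of the juice bowl, then fit the white ribbed reamer on the three-pin drive in the middle. The drive may be turned any way, so with the reamer resting on the pins turn it under light finger pressure until it drops home on all three pins and sits level without rocking; do not force it down, and leave everything else where it stands.

Things in the scene. Friction and masses are not known exactly. Their poses are not given: they have to be found in the camera images.
- press: Citrus press, fixed on the worktop: round steel motor housing, 128 mm across, black juice bowl on top. Origin on its upright axis at the underside, z up; the spout points along its -x, over the glass. In the bowl's middle a black chimney carries the white three-pin drive.
- bowl_rim (a point): Centre of the press's bowl rim (fixed to the press, 118 mm above its origin). Rim 136 mm across outside; mouth about 124 mm. The strainer's flange lies on this rim.
- drive_top (a point): On the press axis, 143 mm above its origin, at the top face of the white drive disc (46 mm across). Above it: a steel spindle 10 mm thick, tapered nose, tip 16 mm up; three flat-tipped pins, 8 mm thick, tips 9 mm up, 18 mm from the axis, 120 degrees apart. This point is fixed to the press and does not show how far the drive is turned: that is not measured and differs each time.
- drive_foot (a point): On the press axis, 6 mm below drive_top: underside of the drive disc. The drive turns endlessly but stiffly (0.05 N m, gearing) and is sprung: it gives way downward from 1.3 N, 3 N more per mm, bottoms after 3 mm at 10 N. Turned under more than about 4 N, the pins are dragged round with the reamer instead of sliding under it; once in its pockets they turn with it, harmlessly.
- strainer_center (a point): Steel strainer, loose: slotted dish 138 mm across, 24 mm high, z up, 0.14 kg. Point on its axis, 12 mm above the underside. From below: spigot ring 117 mm across, fits in the bowl's mouth (0-6 mm up); flange 138 mm across (6-9 mm); collar 60 mm outside, 52 mm inside (9-24 mm), goes round the drive; grip it there. Home: this point 6 mm above bowl_rim. Its turn does not matter.
- reamer_center (a point): White ribbed reamer (juicing cone), loose, z up, 0.1 kg: skirt 66 mm across, height 64 mm. Point on its axis, 32 mm above the underside. Grip its upright ribbed sides, 45 mm across, 18 to 38 mm above the underside. Resting on the pin tips but not in the pockets, this point is 40 mm above drive_top; home, all three pin tips on the pocket floors, it is 32.5 mm above drive_top.
- reamer_foot (a point): Centre of the reamer's underside, 32 mm below reamer_center. There: a bore 13 mm wide, 17 mm deep, for the spindle, and round it six equal pockets 60 degrees apart, 10 mm wide at the pins, 7.5 mm deep, between six lands (faces 1 mm up); one land lies along this point's +x. Any three pockets 120 degrees apart fit the pins, so at most 60 degrees of turning finds them.
- mat: Grey ribbed draining mat, 250 x 300 mm (its x and y), 5 mm thick, fixed on the cold black hob; origin at the centre of its underside. The strainer and the reamer lie on it side by side (either way round along its y).
- glass_center (a point): Clear drinking glass, 80 mm across, 91 mm high, standing under the spout; point on its axis half-way up. Leave it.
- lemon_a_center (a point): Lemon, 71 x 53 x 51 mm, behind the press; point at its middle. Leave it.
- lemon_b_center (a point): Lemon, 71 x 53 x 51 mm, at the front of the worktop beside the hob; point at its middle. Leave it.
- teaspoon: Steel teaspoon, 137 mm long, lying along the far edge of the mat. Leave it.
- spice_jar_center (a point): Spice jar, 45 mm across, 105 mm high, at the right edge of the hob; point on its axis half-way up. Leave it.
Mind the look-alikes: they are no part of the job. Of the things that look like the press, the larger one is meant.

How it is judged:
By the outcome, as a careful person would: the job done as asked, in the order asked, and still so for the second after the job is handed in, with the robot touching nothing.
It also fails if it takes over 67 s, if anything falls off the work surface, if the arm or the gripper's body presses on something with over 40 N, if the wrist force passes 120 N, or if a joint passes its speed limit or range.

### The arm

A 7-joint arm with a two-finger parallel gripper is mounted at the origin on a cart in front of the work surface, level with it; the furniture and walls round the work are solid. World frame = base frame: x ahead of the robot, y to its left, z up, the work surface at z = 0. Lengths are in m, angles in rad, forces in N, time in s.
With the tool pointing down it reaches from about 0.425 to 0.925 m from the base axis. Payload 6.8 kg.
Tool frame: the origin (TCP) lies at the very end of the fingers, on their centre line; the grasp point (between the pads) lies 19 mm behind it; z points along the fingers, y is the line along which they close (so a half turn about z gives the same grasp; the last joint's range is limited). The gripper opens to 85 mm and grips with 20 to 120 N. Pads are 22 mm wide; open, the fingers measure 114 mm over their backs; the gripper's body (76 mm by 85 mm) begins 54 mm behind the grasp point. The pads swing forward as they close: fully open they stand 13 mm farther back than shut.
Start: joints at [-1.454, 0.477, 0.022, 1.555, -0.011, 1.109, -0.083], TCP at [0.15, 0.658, 0.231] pointing down, gripper open.
Joint ranges: [-2.96, 2.96], [-0.34, 2.1], [-1.41, 1.46], [0.24, 2.44], [-1.37, 4.51], [0.17, 1.92], [-2.96, 2.96]. Speed limits (rad/s): [2.39, 2.39, 3.14, 3.14, 3.14, 3.14, 3.14].

### API

Orientations are given as a rotation vector (axis times angle).
In Python, from bench import r gives the robot as it stands.
- The arm moves only by the shell command python3 -m jog 'ROWS' [FORCE]. ROWS is JSON, a list of rows, each an object of numbers: "fingers": the finger opening in m, from 0 to 0.0854; "x", "y", "z": the shift along the tool's x, y, z in m; "rx", "ry", "rz": the turn, a rotation vector about the tool's x, y, z in degrees. In form: [{"fingers": .., "x": .., "y": .., "z": .., "rx": .., "ry": .., "rz": ..}, ...]. A call has 1 to 8 rows; each row shifts and turns the commanded pose from where the row before left it, along the tool's axes as they then stand; what a row does not reach is not made up. A row lasts 1/8 s, in which the tool goes at most 62.5 mm and 10.7 degrees, less where a joint would pass 70% of its speed; a pose out of reach is approached as far as the arm can. A call is refused whole if a number of a shift passes 0.0625 or a number of a turn 10.7, either way. A call with a gripper value outside its range is refused whole. The fingers move at their own pace and stop on an object; FORCE is the grip in N (left out, the last holds). Time passes only in rows, so rows that do not move let the fingers close. It gives the time, the measured TCP pose, the force, the opening and the grip force at its end, in the units of the state.
- r.get_obs(): the state, without advancing time (a new reading comes with each control period).
- r.grab_frame(name): name is "scene" or "top" or "wrist"; returns (picture, depth): 400x640x3 uint8, red, green, blue; 400x640 float32, m along the optical axis (not along the pixel's ray), 0 where there is no reading.
- r.get_calibration(name): a dict with "mtx" (3x3 intrinsics, pixels), "dist" ([k1, k2, p1, p2, k3] as OpenCV has them; the pictures are not rectified), "extrinsics" (4x4, takes a point from camera to world coordinates). Camera axes: x right, y down, z forward; pixel columns grow to the right and rows downward; lengths in m; the calibration is good to about 2 mm. A picture is of the moment at which its call begins: read the wrist's pose just before it. get_calibration takes no time and is no camera call; for the wrist camera it gives the pose at the moment of the call.
- r.hand_in(): hands the job in; it is judged then, once.
Trained networks look in the newest picture that a camera, given by its name, has taken for a name from the list of things; names that differ only in an ending like _2 or _b are one class to them, and where a whole thing is asked for, a point or a joint stands for the part that bears it (a point fixed in the world has none). Each returns a list of dicts, best first, with "score" (0 to 1); they miss things now and then, are a little off and sometimes report something else, mostly with a low value. They report only what shows in the picture. A call takes as long as a camera call. They do not tell look-alikes from the thing itself.
- r.search_frame(target, camera): "xyz" ([x, y, z] in m, in world coordinates, good to about 4 mm: the middle of the surface that is visible of it).
- r.landmark_of(target, camera): "xyz" ([x, y, z] in m, in world coordinates, good to about 4 mm: a listed point, or the origin of a listed thing).
The state is a dict: "clock": time; "joints": joint angles; "qvel": joint speeds; "tau": joint torques, N m; "tcp_pos": TCP position; "orientation": TCP orientation; "contact_force": force on the tool from outside, world axes, zero at the start; "moment": the same for the moment, N m; "grip_width": finger opening in m; "gripper_force": force on a finger pad.
Only numpy, scipy, OpenCV 4.12 (cv2) and the standard library are available. Lean on these libraries where they do the work, as an engineer would, in place of code of your own. Each camera call takes 0.05 s, during which the arm holds its last target. There are 200 camera calls.

## Working session

There is one attempt and no reset: what is moved stays moved. The work goes in short steps, Python scripts to look and compute and a shell command to move; the robot and the scene stay as the last step left them, time stands still between calls to the robot, and variables do not carry over. Pictures are saved under pics/ and viewed, at most 10 in all, crops included, and the job is handed in when it is done.

```bash
mkdir -p pics; ls; python3 - <<'E'
from bench import r
import cv2,numpy as np
o=r.get_obs();print({k:np.round(v,3).tolist() for k,v in o.items()})
ims=[]
for c in["scene","top"]:
    im,d=r.grab_frame(c);cv2.imwrite(f"pics/{c}0.png",im[:,:,::-1]);np.save(f"pics/{c}0.npy",d)
    ims.append(im[:,:,::-1])
    for t in["press","drive_top","bowl_rim","strainer_center","reamer_center","mat","glass_center","spice_jar_center"]:
        print(c,t,[(np.round(q["xyz"],3).tolist(),round(q["score"],2)) for q in r.landmark_of(t,c)])
E
```

```text
pics
{'clock': 0.0, 'joints': [-1.454, 0.478, 0.022, 1.556, -0.011, 1.109, -0.083], 'qvel': [-0.0, 0.001, -0.002, -0.001, -0.0, -0.001, 0.001], 'tau': [-0.001, -59.645, 1.608, -28.12, 0.012, 0.009, -0.0], 'tcp_pos': [0.15, 0.657, 0.23], 'orientation': [-0.352, -3.122, 0.003], 'contact_force': [-0.762, -0.287, 0.722], 'moment': [-0.041, -0.043, 0.011], 'gripper_force': 0.0, 'grip_width': 0.086}
scene press [([0.487, -0.486, 0.001], 0.85), ([0.492, -0.243, -0.002], 0.79), ([0.5, 0.133, 0.01], 0.57)]
scene drive_top [([0.486, -0.493, 0.097], 0.96), ([0.492, -0.248, 0.14], 0.83)]
scene bowl_rim [([0.5, -0.245, 0.116], 0.91), ([0.488, -0.492, 0.079], 0.63)]
scene strainer_center [([0.512, 0.29, 0.02], 0.77)]
scene reamer_center [([0.5, 0.132, 0.04], 0.8)]
scene mat [([0.535, 0.217, 0.006], 0.93), ([0.5, -0.243, 0.115], 0.19)]
scene glass_center [([0.485, -0.358, 0.042], 0.82)]
scene spice_jar_center [([0.622, -0.073, 0.048], 0.65)]
top press [([0.496, -0.245, -0.0], 0.87), ([0.488, -0.487, 0.001], 0.78)]
top drive_top [([0.495, -0.243, 0.142], 0.74), ([0.488, -0.49, 0.098], 0.58)]
top bowl_rim [([0.495, -0.242, 0.116], 0.94), ([0.485, -0.488, 0.08], 0.92)]
top strainer_center [([0.513, 0.291, 0.022], 0.85), ([0.504, 0.132, 0.007], 0.41)]
top reamer_center [([0.498, 0.135, 0.044], 0.6)]
top mat [([0.534, 0.214, 0.003], 0.96)]
top glass_center [([0.479, -0.358, 0.045], 0.75)]
top spice_jar_center [([0.62, -0.076, 0.048], 0.68), ([0.533, 0.216, 0.007], 0.35)]
```

View pictures.

View pics/top0.png

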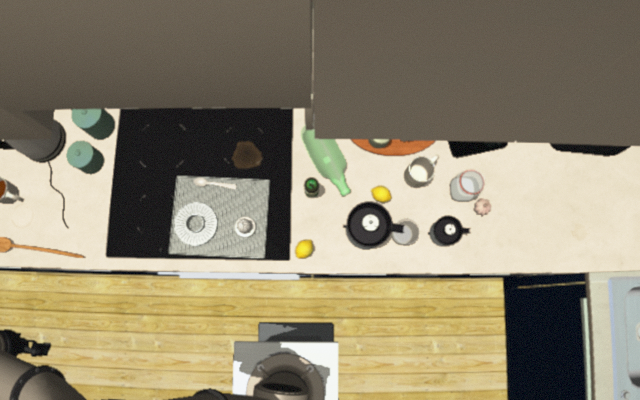

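View pics/scene0.png

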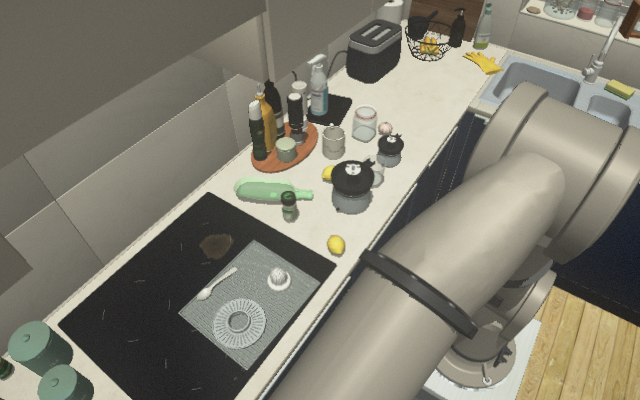

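Top view: the press could be the large black one at top pixel (371,225) or the small one at (448,230), and I choose the larger. The strainer is at (195,224) on the mat. The pale round things at (420,170) and (466,184) are pots or jars, not the strainer. The reamer is at (245,227). In the scene view the press is at (352,185), its look-alike at (390,150), the strainer at (240,323) and the reamer at (278,278).

```bash
cat > h.py <<'E'
from bench import r
import cv2,numpy as np
from scipy.spatial.transform import Rotation as Ro
def st():
    o=r.get_obs();R=Ro.from_rotvec(o["orientation"]).as_matrix()
    print("t",round(o["clock"],2),"p",np.round(o["tcp_pos"],4),"F",np.round(o["contact_force"],2),"M",np.round(o["moment"],3),"w",round(o["grip_width"],4),"j",np.round(o["joints"],2))
    return o,R
def to(p,yaw=None):
    "tool-frame shift to p (with tilt correction turn, and turn to yaw deg of tool y)"
    o,R=st();print("shift",np.round(R.T@(np.array(p)-o["tcp_pos"]),4))
    y=np.degrees(np.arctan2(R[1,1],R[0,1])) ; yy=np.radians(y if yaw is None else yaw)
    Y=np.array([np.cos(yy),np.sin(yy),0]);Z=np.array([0,0,-1.]);T=np.stack([np.cross(Y,Z),Y,Z],1)
    print("yaw",round(y,1),"turn deg",np.round(np.degrees(Ro.from_matrix(R.T@T).as_rotvec()),2))
def cloud(c,d,K=None,E=None):
    k=r.get_calibration(c);v,u=np.mgrid[0:400,0:640]
    p=cv2.undistortPoints(np.stack([u,v],-1).reshape(-1,1,2).astype(float),k["mtx"],np.array(k["dist"])).reshape(400,640,2)
    P=np.dstack([p*d[...,None],d]);E=np.array(k["extrinsics"]);return P@E[:3,:3].T+E[:3,3]
E
python3 - <<'E'
from h import *
a=cv2.imread("pics/top0.png")[165:265,330:490];b=cv2.imread("pics/top0.png")[170:270,160:320]
cv2.imwrite("pics/crop1.png",cv2.resize(np.vstack([a,b]),None,fx=3.0,fy=3.0,interpolation=cv2.INTER_CUBIC))
P=cloud("top",np.load("pics/top0.npy"))
def fit(m):
    q=P[m];
    (c,rad)=cv2.minEnclosingCircle(q[:,:2].astype(np.float32));print(len(q),np.round(c,4),round(rad,4),np.round(q.mean(0),4))
X,Y,Z=P[...,0],P[...,1],P[...,2]
near=lambda x,y,R:np.hypot(X-x,Y-y)<R
fit(near(.496,-.244,.085)&(abs(Z-.117)<.006)); fit(near(.496,-.244,.03)&(Z>.137))
fit(near(.513,.29,.08)&(Z>.011)&(Z<.035)); fit(near(.5,.133,.05)&(Z>.012)); fit(near(.5,.133,.05)&(Z>.03))
to([.513,.29,.2])
E
```

```text
255 [ 0.497  -0.2518] 0.0768 [ 0.5032 -0.25    0.117 ]
197 [ 0.4971 -0.2421] 0.0233 [ 0.4967 -0.2423  0.1451]
1491 [0.513  0.2902] 0.0798 [0.5095 0.2898 0.0191]
460 [0.5001 0.1335] 0.0495 [0.497  0.1286 0.0355]
182 [0.4992 0.1324] 0.0305 [0.4974 0.1292 0.0601]
t 0.9 p [0.1504 0.6581 0.2313] F [-0.42  0.12  0.57] M [0.061 0.018 0.018] w 0.0856 j [-1.45  0.48  0.02  1.56 -0.01  1.11 -0.08]
shift [-0.4355 -0.278   0.0313]
yaw 77.1 turn deg [ 0.  0. -0.]
```

View pics/crop1.png

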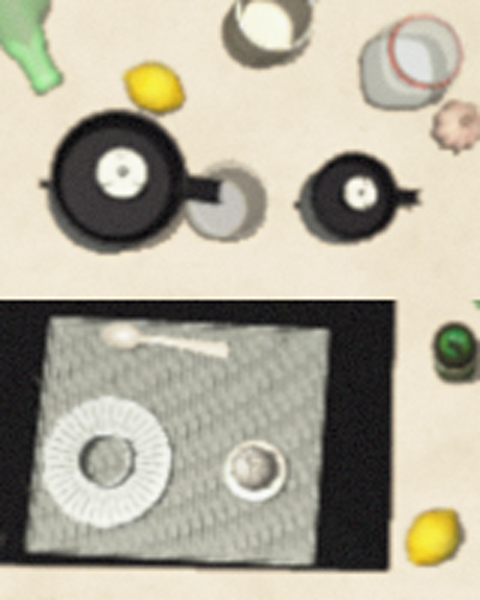

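The crop shows the large press with its white drive at crop (122,172) and spout over the glass. The look-alike at (352,195) is smaller. The strainer is at (107,460) and the reamer at (255,468). Next I move above the strainer.

```bash
python3 -m jog '[{"x":-0.05,"y":-0.032},{"x":-0.05,"y":-0.032},{"x":-0.05,"y":-0.032},{"x":-0.05,"y":-0.032},{"x":-0.05,"y":-0.032},{"x":-0.05,"y":-0.032},{"x":-0.05,"y":-0.032},{"x":-0.05,"y":-0.032}]' 40; python3 -m jog '[{"x":-0.035,"y":-0.022},{"z":0.0}]'
python3 - <<'E'
from h import *
to([.513,.290,.2])
im,d=r.grab_frame("wrist");cv2.imwrite("pics/w1.png",im[:,:,::-1]);np.save("pics/w1.npy",d)
print([(np.round(q["xyz"],4).tolist(),round(q["score"],2)) for t in["strainer_center","reamer_center","reamer_foot"] for q in r.landmark_of(t,"wrist")])
P=cloud("wrist",d);np.save("pics/w1P.npy",P);X,Y,Z=np.moveaxis(P,-1,0)
m=(d>0)&(np.hypot(X-.513,Y-.29)<.04)&(Z>.022)&(Z<.035)
q=P[m];c,rad=cv2.minEnclosingCircle(q[:,:2].astype(np.float32));print(len(q),c,rad,q.mean(0))
m=(d>0)&(np.hypot(X-.513,Y-.29)<.1)&(Z>.010)&(Z<.022)
q=P[m];c,rad=cv2.minEnclosingCircle(q[:,:2].astype(np.float32));print(len(q),c,rad,q.mean(0))
E
```

```text
t 0.9 p [0.1504 0.6581 0.2313] F [-0.42  0.12  0.57] M [0.061 0.018 0.018] w 0.0856 j [-1.45  0.48  0.02  1.56 -0.01  1.11 -0.08]
shift [-0.4355 -0.278   0.0313]
yaw 77.1 turn deg [ 0.  0. -0.]
[]
0 (0.0, 0.0) 0.0 [nan nan nan]
661 (0.4555584490299225, 0.3049676716327667) 0.04420623928308487 [0.44590027 0.30810073 0.01561623]validation failed for argument at $[0]...
validation failed for argument at $[0]...
<stdin>:7: RuntimeWarning: Mean of empty slice.
  ret = um.true_divide(
```

View pics/w1.png

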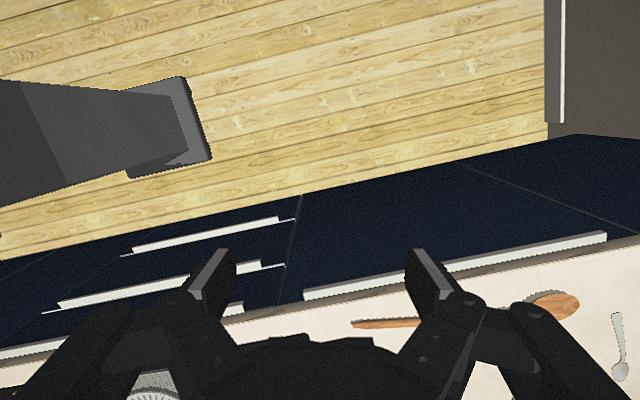

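The wrist view is still at the start pose, because the moves were refused (rows seem to need every key). It shows the fingers at (215,270) and (430,270), with the floor and the worktop edge below.

```bash
python3 -m jog '[{"fingers":0.0854,"x":-0.05,"y":-0.032,"z":0,"rx":0,"ry":0,"rz":0},{"fingers":0.0854,"x":-0.05,"y":-0.032,"z":0,"rx":0,"ry":0,"rz":0},{"fingers":0.0854,"x":-0.05,"y":-0.032,"z":0,"rx":0,"ry":0,"rz":0},{"fingers":0.0854,"x":-0.05,"y":-0.032,"z":0,"rx":0,"ry":0,"rz":0},{"fingers":0.0854,"x":-0.05,"y":-0.032,"z":0,"rx":0,"ry":0,"rz":0},{"fingers":0.0854,"x":-0.05,"y":-0.032,"z":0,"rx":0,"ry":0,"rz":0},{"fingers":0.0854,"x":-0.05,"y":-0.032,"z":0,"rx":0,"ry":0,"rz":0},{"fingers":0.0854,"x":-0.05,"y":-0.032,"z":0,"rx":0,"ry":0,"rz":0}]' 40; python3 -m jog '[{"fingers":0.0854,"x":-0.035,"y":-0.022,"z":0,"rx":0,"ry":0,"rz":0},{"fingers":0.0854,"x":0,"y":0,"z":0,"rx":0,"ry":0,"rz":0}]'
python3 - <<'E'
from h import *
to([.513,.290,.2])
im,d=r.grab_frame("wrist");cv2.imwrite("pics/w1.png",im[:,:,::-1]);np.save("pics/w1.npy",d)
P=cloud("wrist",d);np.save("pics/w1P.npy",P);X,Y,Z=np.moveaxis(P,-1,0)
for t in["strainer_center","reamer_center"]: print([(np.round(q["xyz"],4).tolist(),round(q["score"],2)) for q in r.landmark_of(t,"wrist")])
for lo,hi,R in((.022,.035,.045),(.010,.022,.09)):
    m=(d>0)&(np.hypot(X-.513,Y-.29)<R)&(Z>lo)&(Z<hi)
    q=P[m]
    if len(q):c,rad=cv2.minEnclosingCircle(q[:,:2].astype(np.float32));print(len(q),c,rad,q.mean(0))
E
```

```text
clock: 2.1
tcp_pos: [0.4846, 0.318, 0.2317]
orientation: [0.352, 3.121, 0.001]
contact_force: [0.3, 0.6, 0.8]
grip_width: 0.0852
gripper_force: 0.0
clock: 2.35
tcp_pos: [0.5153, 0.2861, 0.2315]
orientation: [0.363, 3.119, -0.002]
contact_force: [0.0, 0.4, -0.9]
grip_width: 0.0852
gripper_force: 0.0
t 2.35 p [0.5153 0.2861 0.2315] F [ 0.01  0.44 -0.95] M [-0.013  0.011 -0.01 ] w 0.0852 j [-0.77  0.34  0.2   1.78 -0.07  1.03  0.79]
shift [0.0032 0.0033 0.0315]
yaw 76.7 turn deg [-0.05  0.1   0.  ]
[]
[([0.5012, 0.1317, 0.0423], 0.97)]
569 (0.5077097415924072, 0.29318514466285706) 0.030108816921710968 [0.50824799 0.29224186 0.03220994]
10240 (0.5128930807113647, 0.2900402843952179) 0.08999308943748474 [0.50584241 0.29355254 0.0171851 ]
```

View pics/w1.png

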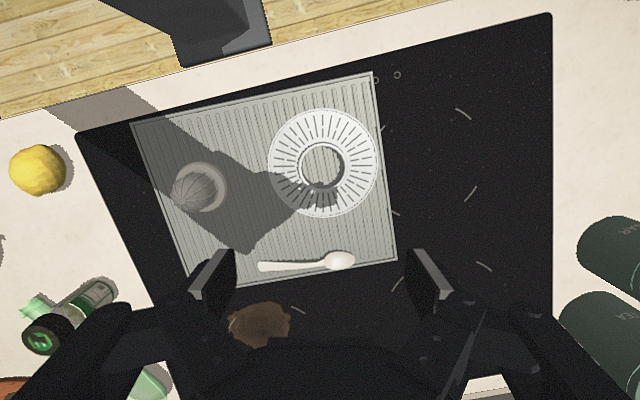

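Wrist view: strainer centred at (322,165), reamer at (202,188), teaspoon at (310,262). Next I refine the strainer centre with a circle fit.

```bash
cat >> h.py <<'E'
def plane(uv,z,c):
    k=r.get_calibration(c);p=cv2.undistortPoints(np.array(uv,float).reshape(-1,1,2),k["mtx"],np.array(k["dist"])).reshape(-1,2)
    E=np.array(k["extrinsics"]);D=np.c_[p,np.ones(len(p))]@E[:3,:3].T
    return (E[:3,3]+D*((z-E[2,3])/D[:,2])[:,None])[:,:2]
def circ(q):
    "robust circle fit"
    from scipy.optimize import least_squares
    s=least_squares(lambda a:np.hypot(q[:,0]-a[0],q[:,1]-a[1])-a[2],[*q.mean(0),.05],loss="soft_l1",f_scale=.001)
    e=np.abs(s.fun);return np.round(s.x,4),"res",round(float(np.median(e)),4)
E
python3 - <<'E'
from h import *
im=cv2.imread("pics/w1.png");g=cv2.cvtColor(im,6)
P=np.load("pics/w1P.npy");Z=P[...,2];dd=np.load("pics/w1.npy")
# flange edge by brightness along rays
def edge(c,r0,r1,sgn,z,cam="wrist"):
    pts=[]
    gg=cv2.GaussianBlur(g,(3,3),0).astype(np.float32)
    for a in np.radians(np.arange(0,360,3)):
        rr=np.arange(r0,r1,.25);u=(c[0]+rr*np.cos(a)).astype(np.float32);v=(c[1]+rr*np.sin(a)).astype(np.float32)
        s=cv2.remap(gg,u[None],v[None],1)[0];dv=sgn*np.gradient(cv2.GaussianBlur(s[None],(9,1),0)[0]);i=dv[6:-6].argmax()+6
        if dv[i]>1.5: pts.append((u[i],v[i]))
    return circ(plane(pts,z,cam)),len(pts)
print("flange",edge((322,165),46,64,-1,.014))
print("collar",edge((321,166),14,30,1,.029))
for zz in (.02,.026):
    m=(dd>0)&(Z>zz)&(np.hypot(P[...,0]-.511,P[...,1]-.291)<.045);print(m.sum(),circ(P[m][:,:2]))
E
```

```text
flange ((array([0.5062, 0.2965, 0.0702]), 'res', 0.0004), 120)
collar ((array([0.5032, 0.2945, 0.028 ]), 'res', 0.0014), 120)
23877 (array([-1393.2854,   395.3579,  1448.695 ]), 'res', 0.0037)
23414 (array([-596.8938,  169.6485,  620.9363]), 'res', 0.0037)
```

```bash
cat >> h.py <<'E'
def edge(im,c,r0,r1,sgn,z,cam="wrist",a0=0,a1=360):
    gg=cv2.GaussianBlur(cv2.cvtColor(im,7),(3,3),0).astype(np.float32);pts=[]
    for a in np.radians(np.arange(a0,a1,3)):
        rr=np.arange(r0,r1,.25);u=(c[0]+rr*np.cos(a)).astype(np.float32);v=(c[1]+rr*np.sin(a)).astype(np.float32)
        s=cv2.remap(gg,u[None],v[None],1)[0];dv=sgn*np.gradient(cv2.GaussianBlur(s[None],(9,1),0)[0]);i=dv[6:-6].argmax()+6
        if dv[i]>1.5: pts.append((u[i],v[i]))
    return circ(plane(pts,z,cam)),len(pts)
E
python3 - <<'E'
from h import *
st();im,d=r.grab_frame("wrist");st()
cv2.imwrite("pics/w2.png",im[:,:,::-1])
g=cv2.imread("pics/w1.png");print("px diff",np.abs(g[:,:,::-1].astype(int)-im).mean(), cv2.phaseCorrelate(cv2.cvtColor(g,6).astype(np.float32),cv2.cvtColor(im,7).astype(np.float32)))
print(edge(im,(322,165),44,66,-1,.014))
t=cv2.imread("pics/top0.png")[:,:,::-1].copy()
print("top",edge(t,(195,224),17,29,-1,.014,"top"))
print("top drive",edge(t,(371,222),5,12,-1,.143,"top"))
q=r.search_frame("strainer_center","wrist");print(q)
E
```

```text
t 2.5 p [0.5117 0.2912 0.2312] F [-0.71  0.13 -0.25] M [0.025 0.025 0.02 ] w 0.0854 j [-0.78  0.34  0.19  1.78 -0.08  1.03  0.79]
t 2.55 p [0.5114 0.2916 0.2312] F [-0.68  0.19 -0.07] M [-0.02   0.021  0.018] w 0.0855 j [-0.78  0.34  0.19  1.78 -0.08  1.03  0.79]
px diff 14.6900859375 ((-4.1238168100023245, 4.0362683234293115), 0.4636092457920313)
((array([0.5106, 0.2915, 0.0706]), 'res', 0.0008), 120)
top ((array([0.5095, 0.2944, 0.0695]), 'res', 0.0014), 120)
top drive ((array([ 0.4971, -0.2438,  0.0237]), 'res', 0.0002), 120)
[{'xyz': [0.5026, 0.295, 0.0206], 'score': 0.7}]
```

```bash
python3 -m jog '[{"fingers":0.0854,"x":0,"y":0,"z":0.05,"rx":0,"ry":0,"rz":0},{"fingers":0.0854,"x":0,"y":0,"z":0.05,"rx":0,"ry":0,"rz":0},{"fingers":0.0854,"x":0,"y":0,"z":0.05,"rx":0,"ry":0,"rz":0},{"fingers":0.0854,"x":0,"y":0,"z":0.04,"rx":0,"ry":0,"rz":0},{"fingers":0.0854,"x":0,"y":0,"z":0.02,"rx":0,"ry":0,"rz":0},{"fingers":0.066,"x":0,"y":0,"z":0.009,"rx":0,"ry":0,"rz":0},{"fingers":0.066,"x":0,"y":0,"z":0,"rx":0,"ry":0,"rz":0},{"fingers":0.066,"x":0,"y":0,"z":0,"rx":0,"ry":0,"rz":0}]' 40; python3 -m jog '[{"fingers":0.05,"x":0,"y":0,"z":0,"rx":0,"ry":0,"rz":0},{"fingers":0.05,"x":0,"y":0,"z":0,"rx":0,"ry":0,"rz":0},{"fingers":0.05,"x":0,"y":0,"z":0,"rx":0,"ry":0,"rz":0},{"fingers":0.05,"x":0,"y":0,"z":0,"rx":0,"ry":0,"rz":0}]' 40
python3 - <<'E'
from h import *
to([.4971,-.2438,.25])
E
```

```text
clock: 3.6
tcp_pos: [0.5133, 0.2908, 0.0135]
orientation: [0.352, 3.12, 0.003]
contact_force: [-0.1, 0.8, 0.9]
grip_width: 0.0659
gripper_force: 0.0
clock: 4.1
tcp_pos: [0.5136, 0.2897, 0.0147]
orientation: [0.353, 3.12, 0.001]
contact_force: [-3.4, -4.2, 16.0]
grip_width: 0.0575
gripper_force: 61.8
t 4.1 p [0.5136 0.2897 0.0147] F [-3.4  -4.23 16.05] M [-0.989  0.744  0.033] w 0.0575 j [-0.73  0.62  0.14  1.92 -0.14  0.61  0.85]
shift [-0.1036 -0.5235 -0.2356]
yaw 77.1 turn deg [ 0.06  0.09 -0.  ]
```

```bash
python3 -m jog '[{"fingers":0.05,"x":0,"y":0,"z":-0.003,"rx":0,"ry":0,"rz":0},{"fingers":0.05,"x":0,"y":0,"z":-0.03,"rx":0,"ry":0,"rz":0},{"fingers":0.05,"x":0,"y":0,"z":-0.05,"rx":0,"ry":0,"rz":0},{"fingers":0.05,"x":0,"y":0,"z":-0.05,"rx":0,"ry":0,"rz":0},{"fingers":0.05,"x":0,"y":0,"z":-0.05,"rx":0,"ry":0,"rz":0},{"fingers":0.05,"x":0,"y":0,"z":-0.03,"rx":0,"ry":0,"rz":0},{"fingers":0.05,"x":0,"y":0,"z":0,"rx":0,"ry":0,"rz":0},{"fingers":0.05,"x":0,"y":0,"z":0,"rx":0,"ry":0,"rz":0}]'
python3 - <<'E'
from h import *
st();im,d=r.grab_frame("wrist");cv2.imwrite("pics/w3.png",im[:,:,::-1]);np.save("pics/w3.npy",d);to([.4971,-.2438,.25])
E
```

```text
clock: 5.1
tcp_pos: [0.5117, 0.2898, 0.2242]
orientation: [-0.352, -3.12, 0.002]
contact_force: [-0.9, 0.3, -1.7]
grip_width: 0.0573
gripper_force: 55.7
t 5.1 p [0.5117 0.2898 0.2242] F [-0.86  0.34 -1.72] M [-0.057  0.002  0.013] w 0.0573 j [-0.78  0.34  0.2   1.79 -0.08  1.02  0.8 ]
t 5.15 p [0.5116 0.2896 0.2237] F [ 0.48 -0.16 -0.67] M [ 0.063 -0.034  0.047] w 0.0572 j [-0.78  0.34  0.2   1.79 -0.08  1.02  0.8 ]
shift [-0.1046 -0.5233 -0.0254]
yaw 77.1 turn deg [-0.11 -0.1  -0.  ]
```

View pics/w3.png

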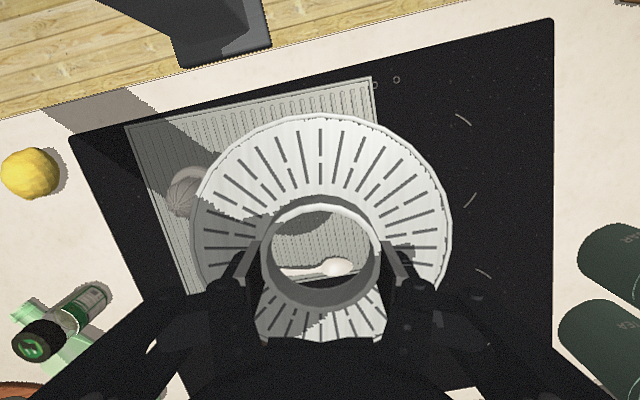

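The strainer is held, with its flange centred near (322,240) and the collar between the pads. Next I check its tilt and its offset in the grip.

```bash
cat >> h.py <<'E'
def flange(d,cx,cy,zlo,zhi,R=.085):
    P=cloud("wrist",d);X,Y,Z=np.moveaxis(P,-1,0);m=(d>0)&(np.hypot(X-cx,Y-cy)<R)&(np.hypot(X-cx,Y-cy)>.04)&(Z>zlo)&(Z<zhi);q=P[m]
    for _ in range(4):
        A=np.c_[q[:,:2],np.ones(len(q))];s=np.linalg.lstsq(A,q[:,2],rcond=None)[0];q=q[np.abs(A@s-q[:,2])<.004]
    print("plane n",len(q),"slope deg",np.round(np.degrees(s[:2]),2),"z at c",s@[cx,cy,1]);return s
E
python3 - <<'E'
from h import *
im=cv2.imread("pics/w3.png")[:,:,::-1].copy();d=np.load("pics/w3.npy")
o,R=st();p=o["tcp_pos"]
s=flange(d,p[0],p[1],p[2]-.04,p[2]+.03)
z=s@[p[0],p[1],1]
for zz in(z-.002,z,z+.002): print(round(zz,4),edge(im,(322,240),95,150,-1,zz,"wrist",178,362))
E
```

```text
t 5.15 p [0.5116 0.2896 0.2237] F [ 0.48 -0.16 -0.67] M [ 0.063 -0.034  0.047] w 0.0572 j [-0.78  0.34  0.2   1.79 -0.08  1.02  0.8 ]
plane n 27137 slope deg [-0.46  0.01] z at c 0.2282242950127235
0.2262 ((array([0.5079, 0.2912, 0.0688]), 'res', 0.0004), 62)
0.2282 ((array([0.5069, 0.2914, 0.0678]), 'res', 0.0003), 62)
0.2302 ((array([0.5059, 0.2916, 0.0668]), 'res', 0.0003), 62)
```

```bash
python3 -m jog '[{"fingers":0.05,"x":-0.009,"y":-0.046,"z":-0.009,"rx":0,"ry":0,"rz":0},{"fingers":0.05,"x":-0.009,"y":-0.046,"z":-0.009,"rx":0,"ry":0,"rz":0},{"fingers":0.05,"x":-0.009,"y":-0.046,"z":-0.009,"rx":0,"ry":0,"rz":0},{"fingers":0.05,"x":-0.009,"y":-0.046,"z":-0.009,"rx":0,"ry":0,"rz":0},{"fingers":0.05,"x":-0.009,"y":-0.046,"z":0,"rx":0,"ry":0,"rz":0},{"fingers":0.05,"x":-0.009,"y":-0.046,"z":0,"rx":0,"ry":0,"rz":0},{"fingers":0.05,"x":-0.009,"y":-0.046,"z":0,"rx":0,"ry":0,"rz":0},{"fingers":0.05,"x":-0.009,"y":-0.046,"z":0,"rx":0,"ry":0,"rz":0}]'; python3 -m jog '[{"fingers":0.05,"x":0,"y":0,"z":0,"rx":0,"ry":0,"rz":0},{"fingers":0.05,"x":0,"y":0,"z":0,"rx":0,"ry":0,"rz":0},{"fingers":0.05,"x":0,"y":0,"z":0,"rx":0,"ry":0,"rz":0}]'
python3 - <<'E'
from h import *
im,d=r.grab_frame("wrist");cv2.imwrite("pics/w4.png",im[:,:,::-1]);np.save("pics/w4.npy",d)
P=cloud("wrist",d);np.save("pics/w4P.npy",P)
for t in["drive_top","bowl_rim"]:print(t,[(np.round(q["xyz"],4).tolist(),round(q["score"],2)) for q in r.landmark_of(t,"wrist")])
to([.5008,-.2453,.25])
E
```

```text
clock: 6.15
tcp_pos: [0.4997, -0.0861, 0.2599]
orientation: [-0.352, -3.119, 0.001]
contact_force: [-0.3, 0.2, -1.1]
grip_width: 0.0573
gripper_force: 55.7
clock: 6.52
tcp_pos: [0.5006, -0.0832, 0.2606]
orientation: [-0.349, -3.121, -0.0]
contact_force: [0.9, 0.8, -1.4]
grip_width: 0.0576
gripper_force: 55.7
drive_top [([0.4937, -0.2453, 0.1438], 0.89)]
bowl_rim [([0.4978, -0.2444, 0.1182], 0.8)]
t 6.67 p [ 0.5008 -0.0837  0.2611] F [-0.02 -0.24 -1.58] M [-0.045 -0.067  0.029] w 0.0574 j [-0.32  0.17  0.42  1.94 -0.08  1.05  1.48]
shift [-0.0358 -0.1576  0.0111]
yaw 77.2 turn deg [ 0.   -0.02  0.  ]
```

View pics/w4.png

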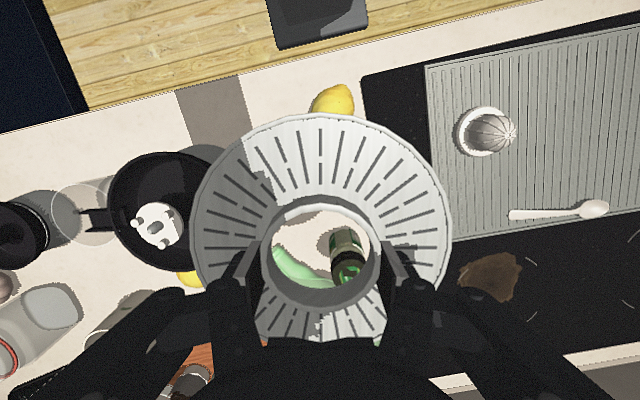

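The wrist view shows the drive at (157,225) in the black bowl, the held strainer at (322,240), and the reamer on the mat at (484,131).

```bash
python3 - <<'E'
from h import *
im=cv2.imread("pics/w4.png")[:,:,::-1].copy();d=np.load("pics/w4.npy");P=np.load("pics/w4P.npy");X,Y,Z=np.moveaxis(P,-1,0)
print("drive",edge(im,(157,226),15,36,-1,.143))
m=(im.min(2)>110)&(d>0)&(np.hypot(X-.496,Y+.244)<.035)&(Z>.13)
q=P[m];print("white pts",len(q),q.mean(0),cv2.minEnclosingCircle(q[:,:2].astype(np.float32)), np.percentile(q[:,2],[5,50,95]))
q=q[q[:,2]<.146];print(cv2.minEnclosingCircle(q[:,:2].astype(np.float32)))
# bowl rim from depth
m=(d>0)&(np.hypot(X-.496,Y+.244)<.08)&(abs(Z-.118)<.004);q=P[m];print("rim",len(q),q[:,2].mean(),circ(q[:,:2]))
for z in(.005,.008,.012): print("skirt",z,edge(im,(482,131),17,34,-1,z,"wrist",90,270))
m=(d>0)&(np.hypot(X-.5,Y-.133)<.05)&(Z>.05);q=P[m];print("reamer top",len(q),q.mean(0),q[q[:,2].argmax()])
c=cv2.resize(im[170:280,90:230,::-1],None,fx=5,fy=5,interpolation=cv2.INTER_CUBIC);cv2.imwrite("pics/c4.png",c)
E
```

```text
drive ((array([ 0.4982, -0.2451,  0.0229]), 'res', 0.0005), 120)
white pts 1490 [ 0.49726875 -0.2432127   0.14511986] ((0.4982542395591736, -0.2435704916715622), 0.023486461490392685) [0.14220617 0.14347083 0.15401253]
((0.4982542395591736, -0.2435704916715622), 0.023486461490392685)
rim 1507 0.11727926843043739 (array([ 0.4975, -0.2444,  0.0644]), 'res', 0.0012)
skirt 0.005 ((array([0.5048, 0.1418, 0.0329]), 'res', 0.0002), 60)
skirt 0.008 ((array([0.5042, 0.1402, 0.0327]), 'res', 0.0002), 60)
skirt 0.012 ((array([0.5035, 0.1381, 0.0324]), 'res', 0.0002), 60)
reamer top 1105 [0.49882474 0.12572539 0.06383303] [0.50119659 0.12813644 0.07644976]
```

View pics/c4.png

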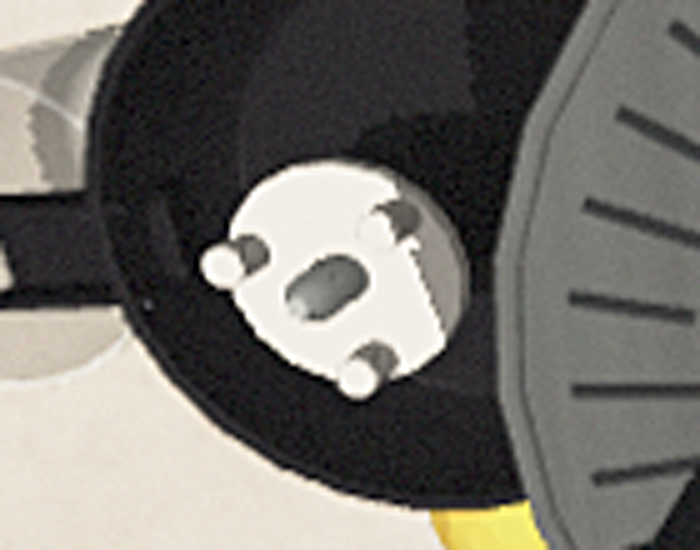

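The drive crop shows three pin tips at crop (222,265), (360,380) and (378,230), with the spindle at (325,285). Next I carry the strainer over the press axis.

```bash
python3 -m jog '[{"fingers":0.05,"x":-0.009,"y":-0.04,"z":0,"rx":0,"ry":0,"rz":0},{"fingers":0.05,"x":-0.009,"y":-0.04,"z":0,"rx":0,"ry":0,"rz":0},{"fingers":0.05,"x":-0.009,"y":-0.04,"z":0,"rx":0,"ry":0,"rz":0},{"fingers":0.05,"x":-0.01,"y":-0.038,"z":0,"rx":0,"ry":0,"rz":0},{"fingers":0.05,"x":0,"y":0,"z":0.045,"rx":0,"ry":0,"rz":0},{"fingers":0.05,"x":0,"y":0,"z":0.04,"rx":0,"ry":0,"rz":0},{"fingers":0.05,"x":0,"y":0,"z":0.0,"rx":0,"ry":0,"rz":0},{"fingers":0.05,"x":0,"y":0,"z":0,"rx":0,"ry":0,"rz":0}]'; python3 -m jog '[{"fingers":0.05,"x":0,"y":0,"z":0,"rx":0,"ry":0,"rz":0},{"fingers":0.05,"x":0,"y":0,"z":0,"rx":0,"ry":0,"rz":0}]'
python3 - <<'E'
from h import *
to([.5017,-.246,.135])
E
```

```text
clock: 7.68
tcp_pos: [0.5025, -0.2472, 0.1777]
orientation: [0.351, 3.12, -0.001]
contact_force: [0.5, 0.5, -1.5]
grip_width: 0.0575
gripper_force: 55.7
clock: 7.92
tcp_pos: [0.5023, -0.2472, 0.1776]
orientation: [0.352, 3.12, -0.0]
contact_force: [-0.1, 1.2, -1.6]
grip_width: 0.0569
gripper_force: 55.7
t 7.92 p [ 0.5023 -0.2472  0.1776] F [-0.13  1.23 -1.55] M [-0.044  0.031 -0.034] w 0.0569 j [-0.04  0.37  0.48  1.92 -0.22  0.9   1.9 ]
shift [0.001  0.001  0.0426]
yaw 77.1 turn deg [ 0.    0.13 -0.  ]
```

```bash
python3 -m jog '[{"fingers":0.05,"x":0.001,"y":0.001,"z":0.02,"rx":0,"ry":0,"rz":0},{"fingers":0.05,"x":0,"y":0,"z":0.02,"rx":0,"ry":0,"rz":0},{"fingers":0.05,"x":0,"y":0,"z":0.006,"rx":0,"ry":0,"rz":0},{"fingers":0.05,"x":0,"y":0,"z":0.004,"rx":0,"ry":0,"rz":0},{"fingers":0.05,"x":0,"y":0,"z":0,"rx":0,"ry":0,"rz":0}]'; python3 -m jog '[{"fingers":0.05,"x":0,"y":0,"z":0.003,"rx":0,"ry":0,"rz":0},{"fingers":0.05,"x":0,"y":0,"z":0,"rx":0,"ry":0,"rz":0}]'; python3 -m jog '[{"fingers":0.05,"x":0,"y":0,"z":0.003,"rx":0,"ry":0,"rz":0},{"fingers":0.05,"x":0,"y":0,"z":0,"rx":0,"ry":0,"rz":0}]'
```

```text
clock: 8.55
tcp_pos: [0.5011, -0.246, 0.1267]
orientation: [0.352, 3.121, -0.0]
contact_force: [0.3, -1.0, -1.6]
grip_width: 0.0575
gripper_force: 55.8
clock: 8.8
tcp_pos: [0.5008, -0.2458, 0.1234]
orientation: [0.352, 3.122, 0.0]
contact_force: [1.4, 0.2, -1.5]
grip_width: 0.0571
gripper_force: 55.8
clock: 9.05
tcp_pos: [0.5006, -0.2457, 0.1201]
orientation: [-0.352, -3.121, -0.0]
contact_force: [-0.3, -0.0, -1.5]
grip_width: 0.0576
gripper_force: 55.8
```

```bash
for i in 1; do python3 -m jog '[{"fingers":0.05,"x":0,"y":0,"z":0.0015,"rx":0,"ry":0,"rz":0},{"fingers":0.05,"x":0,"y":0,"z":0,"rx":0,"ry":0,"rz":0}]'|grep -E "tcp|contact";done;  python3 -m jog '[{"fingers":0.05,"x":0,"y":0,"z":0.0015,"rx":0,"ry":0,"rz":0},{"fingers":0.05,"x":0,"y":0,"z":0,"rx":0,"ry":0,"rz":0}]'|grep -E "tcp|contact"
```

```text
tcp_pos: [0.5007, -0.2458, 0.1187]
contact_force: [0.7, -0.0, -1.6]
tcp_pos: [0.5008, -0.2459, 0.1173]
contact_force: [-0.7, -0.2, -0.4]
```

```bash
python3 -m jog '[{"fingers":0.05,"x":0,"y":0,"z":0.0008,"rx":0,"ry":0,"rz":0},{"fingers":0.05,"x":0,"y":0,"z":0,"rx":0,"ry":0,"rz":0}]'|grep -E "tcp|contact"; python3 -m jog '[{"fingers":0.0854,"x":0,"y":0,"z":0,"rx":0,"ry":0,"rz":0},{"fingers":0.0854,"x":0,"y":0,"z":0,"rx":0,"ry":0,"rz":0},{"fingers":0.0854,"x":0,"y":0,"z":0,"rx":0,"ry":0,"rz":0},{"fingers":0.0854,"x":0,"y":0,"z":-0.03,"rx":0,"ry":0,"rz":0},{"fingers":0.0854,"x":0,"y":0,"z":-0.06,"rx":0,"ry":0,"rz":0},{"fingers":0.0854,"x":0,"y":0,"z":-0.05,"rx":0,"ry":0,"rz":0},{"fingers":0.0854,"x":0,"y":0,"z":0,"rx":0,"ry":0,"rz":0},{"fingers":0.0854,"x":0,"y":0,"z":0,"rx":0,"ry":0,"rz":0}]'
python3 - <<'E'
from h import *
st();im,d=r.grab_frame("wrist");cv2.imwrite("pics/w5.png",im[:,:,::-1]);np.save("pics/w5.npy",d)
P=cloud("wrist",d);np.save("pics/w5P.npy",P)
flange(d,.4975,-.2445,.10,.135)
for t in["drive_top","strainer_center"]:print(t,[(np.round(q["xyz"],4).tolist(),round(q["score"],2)) for q in r.landmark_of(t,"wrist")])
to([.5,.133,.2])
E
```

```text
tcp_pos: [0.5009, -0.2459, 0.1171]
contact_force: [-2.0, 1.2, 4.4]
clock: 10.8
tcp_pos: [0.5005, -0.2455, 0.2559]
orientation: [-0.352, -3.121, -0.001]
contact_force: [-0.6, 0.9, 0.8]
grip_width: 0.0854
gripper_force: 0.0
t 10.8 p [ 0.5005 -0.2455  0.2559] F [-0.56  0.92  0.82] M [ 0.051 -0.002  0.014] w 0.0854 j [-0.08  0.28  0.52  1.84 -0.16  1.06  1.85]
plane n 9843 slope deg [-0.    0.06] z at c 0.12111551576575977
drive_top [([0.4846, -0.4926, 0.097], 0.66), ([0.4947, -0.2479, 0.1412], 0.57)]
strainer_center []
t 10.95 p [ 0.5    -0.2454  0.255 ] F [-0.24  0.04 -0.37] M [-0.022 -0.046 -0.027] w 0.0852 j [-0.08  0.28  0.52  1.84 -0.16  1.07  1.85]
shift [0.0841 0.3689 0.0552]
yaw 77.1 turn deg [ 0.   -0.17  0.  ]
```

View pics/w5.png

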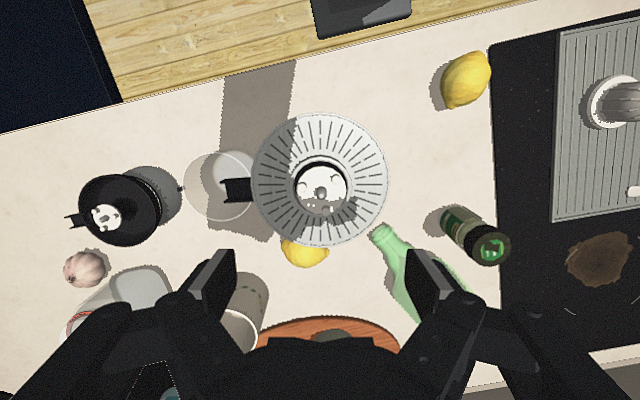

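The wrist view shows the strainer on the bowl, flange centred at (320,180) and level at z 0.121. The drive and its pins show through the collar at (321,188).

```bash
python3 - <<'E'
from h import *
im=cv2.imread("pics/w5.png")[:,:,::-1].copy();d=np.load("pics/w5.npy");P=np.load("pics/w5P.npy");X,Y,Z=np.moveaxis(P,-1,0)
near=(d>0)&(np.hypot(X-.4975,Y+.2445)<.025)
m=near&(Z>.1485);n,l,s,c=cv2.connectedComponentsWithStats(m.astype(np.uint8))
for i in range(1,n):
    if s[i,4]>5:print(s[i,4],c[i].round(1),P[l==i].mean(0).round(4))
print("flange",edge(im,(320,180),56,78,-1,.121))
# pins from w4
p=plane([(134.4,223),(162,246),(165.6,216)],.152,"wrist");print("(needs w4 pose) skip")
E
```

```text
70 [336.1 179.7] [ 0.4883 -0.2282  0.1513]
67 [301.9 187.8] [ 0.4888 -0.2592  0.1513]
110 [321.2 193.6] [ 0.4966 -0.2435  0.1554]
65 [325.8 211.8] [ 0.5155 -0.2436  0.1512]
10442 [321.9 371. ] [ 0.4878 -0.2423  0.3427]
flange ((array([ 0.4963, -0.2461,  0.0664]), 'res', 0.0007), 83)
(needs w4 pose) skip
```

```bash
python3 -m jog '[{"fingers":0.0854,"x":0.0105,"y":0.046,"z":0,"rx":0,"ry":0,"rz":0},{"fingers":0.0854,"x":0.0105,"y":0.046,"z":0,"rx":0,"ry":0,"rz":0},{"fingers":0.0854,"x":0.0105,"y":0.046,"z":0,"rx":0,"ry":0,"rz":0},{"fingers":0.0854,"x":0.0105,"y":0.046,"z":0,"rx":0,"ry":0,"rz":0},{"fingers":0.0854,"x":0.0105,"y":0.046,"z":0,"rx":0,"ry":0,"rz":0},{"fingers":0.0854,"x":0.0105,"y":0.046,"z":0,"rx":0,"ry":0,"rz":0},{"fingers":0.0854,"x":0.0105,"y":0.046,"z":0,"rx":0,"ry":0,"rz":0},{"fingers":0.0854,"x":0.0105,"y":0.046,"z":0,"rx":0,"ry":0,"rz":0}]' ; python3 -m jog '[{"fingers":0.0854,"x":0,"y":0,"z":0.02,"rx":0,"ry":0,"rz":0},{"fingers":0.0854,"x":0,"y":0,"z":0,"rx":0,"ry":0,"rz":0},{"fingers":0.0854,"x":0,"y":0,"z":0,"rx":0,"ry":0,"rz":0},{"fingers":0.0854,"x":0,"y":0,"z":0,"rx":0,"ry":0,"rz":0}]'
python3 - <<'E'
from h import *
st();im,d=r.grab_frame("wrist");cv2.imwrite("pics/w6.png",im[:,:,::-1]);np.save("pics/w6.npy",d);st()
P=cloud("wrist",d);np.save("pics/w6P.npy",P);X,Y,Z=np.moveaxis(P,-1,0)
for t in["reamer_center","reamer_foot"]:print(t,[(np.round(q["xyz"],4).tolist(),round(q["score"],2)) for q in r.landmark_of(t,"wrist")])
k=r.get_calibration("wrist");E=np.linalg.inv(np.array(k["extrinsics"]))
for z in(.005,.012):
    uv=cv2.projectPoints(np.array([[.501,.133,z],[.501,.166,z],[.534,.133,z]]),cv2.Rodrigues(E[:3,:3])[0],E[:3,3],k["mtx"],np.array(k["dist"]))[0].reshape(-1,2);print(uv.round(1))
m=(d>0)&(np.hypot(X-.501,Y-.133)<.045)
for lo,hi in((.008,.014),(.02,.03),(.03,.04),(.06,.075)):
    q=P[m&(Z>lo)&(Z<hi)];print(lo,len(q),q.mean(0).round(4) if len(q) else 0, circ(q[:,:2]) if len(q)>20 else 0)
E
```

```text
clock: 11.95
tcp_pos: [0.5002, 0.1329, 0.2554]
orientation: [-0.352, -3.12, 0.002]
contact_force: [0.0, -0.7, -0.0]
grip_width: 0.0852
gripper_force: 0.0
clock: 12.45
tcp_pos: [0.5014, 0.131, 0.237]
orientation: [0.355, 3.121, 0.001]
contact_force: [-0.1, -0.1, 0.7]
grip_width: 0.0855
gripper_force: 0.0
t 12.45 p [0.5014 0.131  0.237 ] F [-0.06 -0.14  0.65] M [-0.    -0.017  0.026] w 0.0855 j [-0.63  0.21  0.29  1.94 -0.07  1.    1.04]
t 12.5 p [0.5013 0.1311 0.237 ] F [ 0.6  -0.8  -0.14] M [-0.021  0.001 -0.016] w 0.0854 j [-0.63  0.21  0.29  1.94 -0.07  1.    1.04]
reamer_center [([0.501, 0.1324, 0.0429], 0.96)]
reamer_foot [([0.4992, 0.1311, 0.0091], 0.58)]
[[321.2 167.8]
 [345.8 162.2]
 [326.6 191.3]]
[[321.2 168.8]
 [346.2 163.2]
 [326.8 192.7]]
0.008 1594 [0.4962 0.1336 0.0099] (array([0.502 , 0.1329, 0.0398]), 'res', 0.0027)
0.02 883 [0.494  0.1348 0.0234] (array([0.503 , 0.1328, 0.0285]), 'res', 0.0022)
0.03 44 [0.4844 0.1351 0.0348] (array([0.502 , 0.133 , 0.0222]), 'res', 0.0005)
0.06 742 [0.4997 0.1332 0.0673] (array([0.5008, 0.133 , 0.0122]), 'res', 0.0031)
```

```bash
python3 -m jog '[{"fingers":0.0854,"x":0,"y":0.002,"z":0.05,"rx":0,"ry":0,"rz":0},{"fingers":0.0854,"x":0,"y":0,"z":0.05,"rx":0,"ry":0,"rz":0},{"fingers":0.0854,"x":0,"y":0,"z":0.05,"rx":0,"ry":0,"rz":0},{"fingers":0.0854,"x":0,"y":0,"z":0.04,"rx":0,"ry":0,"rz":0},{"fingers":0.0854,"x":0,"y":0,"z":0.0155,"rx":0,"ry":0,"rz":0},{"fingers":0.056,"x":0,"y":0,"z":0.01,"rx":0,"ry":0,"rz":0},{"fingers":0.056,"x":0,"y":0,"z":0,"rx":0,"ry":0,"rz":0},{"fingers":0.056,"x":0,"y":0,"z":0,"rx":0,"ry":0,"rz":0}]' 40; python3 - <<'E'
from h import *
to([.5018,.133,.0215])
E
```

```text
clock: 13.6
tcp_pos: [0.5023, 0.1339, 0.0222]
orientation: [0.352, 3.12, 0.002]
contact_force: [-0.7, 0.2, -1.0]
grip_width: 0.0563
gripper_force: 0.0
t 13.6 p [0.5023 0.1339 0.0222] F [-0.69  0.21 -0.97] M [ 0.024 -0.003  0.01 ] w 0.0563 j [-0.55  0.54  0.21  2.09 -0.21  0.53  1.16]
shift [ 0.0003 -0.001   0.0007]
yaw 77.1 turn deg [ 0.08  0.1  -0.  ]
```

```bash
python3 -m jog '[{"fingers":0.04,"x":0,"y":-0.001,"z":0,"rx":0,"ry":0,"rz":0},{"fingers":0.04,"x":0,"y":0,"z":0,"rx":0,"ry":0,"rz":0},{"fingers":0.03,"x":0,"y":0,"z":0,"rx":0,"ry":0,"rz":0},{"fingers":0.03,"x":0,"y":0,"z":0,"rx":0,"ry":0,"rz":0}]' 40;python3 -m jog '[{"fingers":0.03,"x":0,"y":0,"z":-0.02,"rx":0,"ry":0,"rz":0},{"fingers":0.03,"x":0,"y":0,"z":-0.05,"rx":0,"ry":0,"rz":0},{"fingers":0.03,"x":0,"y":0,"z":-0.05,"rx":0,"ry":0,"rz":0},{"fingers":0.03,"x":0,"y":0,"z":-0.05,"rx":0,"ry":0,"rz":0},{"fingers":0.03,"x":0,"y":0,"z":-0.04,"rx":0,"ry":0,"rz":0},{"fingers":0.03,"x":0,"y":0,"z":0,"rx":0,"ry":0,"rz":0},{"fingers":0.03,"x":0,"y":0,"z":0,"rx":0,"ry":0,"rz":0}]'
python3 - <<'E'
from h import *
st();im,d=r.grab_frame("wrist");cv2.imwrite("pics/w7.png",im[:,:,::-1]);np.save("pics/w7.npy",d)
P=cloud("wrist",d);X,Y,Z=np.moveaxis(P,-1,0)
o,R=st();p=o["tcp_pos"]
for t in["reamer_center","reamer_foot"]:print(t,[(np.round(np.array(q["xyz"])-p,4).tolist(),round(q["score"],2)) for q in r.landmark_of(t,"wrist")])
m=(d>0)&(np.hypot(X-p[0],Y-p[1])<.045)
for lo in np.arange(-.025,.05,.008):
    q=P[m&(Z>p[2]+lo)&(Z<p[2]+lo+.008)];print(round(lo,3),len(q),(q.mean(0)-p).round(4) if len(q) else 0, circ(q[:,:2]-p[:2]) if len(q)>20 else 0)
E
```

```text
clock: 14.1
tcp_pos: [0.502, 0.1333, 0.0223]
orientation: [0.352, 3.12, 0.003]
contact_force: [-1.2, 0.6, 6.4]
grip_width: 0.0436
gripper_force: 40.4
clock: 14.98
tcp_pos: [0.5005, 0.1325, 0.2306]
orientation: [-0.352, -3.121, -0.0]
contact_force: [-0.0, -0.7, -1.7]
grip_width: 0.0436
gripper_force: 41.3
t 14.97 p [0.5005 0.1325 0.2306] F [-0.01 -0.75 -1.67] M [ 0.009  0.028 -0.018] w 0.0436 j [-0.64  0.22  0.31  1.95 -0.08  0.99  1.05]
t 15.03 p [0.5002 0.1324 0.23  ] F [ 0.03 -0.65 -1.04] M [-0.009 -0.002  0.001] w 0.0436 j [-0.64  0.22  0.31  1.95 -0.08  0.99  1.05]
reamer_center [([-0.0021, -0.0044, 0.0196], 0.72)]
reamer_foot []
-0.025 0 0 0
-0.017 87 [-0.0297  0.005  -0.0101] (array([-0.0008,  0.0002,  0.0327]), 'res', 0.0001)
-0.009 674 [-0.0254  0.006  -0.0035] (array([-0.001 ,  0.0003,  0.0322]), 'res', 0.0003)
-0.001 2807 [-0.0205  0.0045  0.0016] (array([ 0.0009, -0.0001,  0.0282]), 'res', 0.0028)
0.007 771 [-0.0141  0.0031  0.0112] (array([ 0.0149, -0.0033,  0.0365]), 'res', 0.0012)
0.015 1011 [-0.0132  0.0035  0.0191] (array([ 0.0159, -0.0035,  0.0374]), 'res', 0.0013)
0.023 1670 [-0.0122  0.0029  0.0275] (array([ 0.0037, -0.0009,  0.0255]), 'res', 0.0013)
0.031 2662 [-0.0101  0.0023  0.0355] (array([ 0.0025, -0.0005,  0.0219]), 'res', 0.0014)
0.039 3688 [-0.007   0.0016  0.043 ] (array([ 0.0014, -0.0003,  0.0164]), 'res', 0.0029)
0.047 3514 [-0.0058  0.0012  0.0505] (array([-0.1822,  0.0397,  0.1815]), 'res', 0.0034)
```

```bash
python3 -m jog '[{"fingers":0.03,"x":-0.0103,"y":-0.046,"z":0,"rx":0,"ry":0,"rz":0},{"fingers":0.03,"x":-0.0103,"y":-0.046,"z":0,"rx":0,"ry":0,"rz":0},{"fingers":0.03,"x":-0.0103,"y":-0.046,"z":0,"rx":0,"ry":0,"rz":0},{"fingers":0.03,"x":-0.0103,"y":-0.046,"z":0,"rx":0,"ry":0,"rz":0},{"fingers":0.03,"x":-0.0103,"y":-0.046,"z":0,"rx":0,"ry":0,"rz":0},{"fingers":0.03,"x":-0.0103,"y":-0.046,"z":0,"rx":0,"ry":0,"rz":0},{"fingers":0.03,"x":-0.0103,"y":-0.046,"z":0,"rx":0,"ry":0,"rz":0},{"fingers":0.03,"x":-0.0103,"y":-0.046,"z":0,"rx":0,"ry":0,"rz":0}]' ; python3 -m jog '[{"fingers":0.03,"x":0,"y":0,"z":0.03,"rx":0,"ry":0,"rz":0},{"fingers":0.03,"x":0,"y":0,"z":0,"rx":0,"ry":0,"rz":0},{"fingers":0.03,"x":0,"y":0,"z":0,"rx":0,"ry":0,"rz":0},{"fingers":0.03,"x":0,"y":0,"z":0,"rx":0,"ry":0,"rz":0}]'
python3 - <<'E'
from h import *
to([.4984,-.2440,.180])
E
```

```text
clock: 16.12
tcp_pos: [0.4988, -0.2457, 0.2299]
orientation: [-0.352, -3.12, -0.0]
contact_force: [2.4, 1.1, -1.3]
grip_width: 0.0438
gripper_force: 41.3
clock: 16.62
tcp_pos: [0.5002, -0.244, 0.2018]
orientation: [0.35, 3.121, 0.0]
contact_force: [1.0, 0.1, -1.0]
grip_width: 0.0436
gripper_force: 41.3
t 16.62 p [ 0.5002 -0.244   0.2018] F [ 0.97  0.09 -0.96] M [-0.039 -0.014  0.015] w 0.0436 j [-0.07  0.34  0.51  1.9  -0.2   0.95  1.88]
shift [ 0.0017 -0.0004  0.0218]
yaw 77.2 turn deg [ 0.01  0.07 -0.  ]
```

```bash
python3 -m jog '[{"fingers":0.03,"x":0.0017,"y":-0.0004,"z":0.018,"rx":0,"ry":0,"rz":0},{"fingers":0.03,"x":0,"y":0,"z":0,"rx":0,"ry":0,"rz":0},{"fingers":0.03,"x":0,"y":0,"z":0,"rx":0,"ry":0,"rz":0},{"fingers":0.03,"x":0,"y":0,"z":0,"rx":0,"ry":0,"rz":0}]' >/dev/null; python3 - <<'E'
from h import *
to([.4984,-.2440,.171])
E
```

```text
t 17.12 p [ 0.4982 -0.2446  0.1838] F [ 0.41 -0.44 -1.04] M [ 0.003 -0.036 -0.023] w 0.0435 j [-0.06  0.36  0.5   1.92 -0.22  0.91  1.9 ]
shift [-0.      0.0006  0.0128]
yaw 77.1 turn deg [-0.    0.08  0.  ]
```

```bash
python3 -m jog '[{"fingers":0.03,"x":0,"y":0.0006,"z":0.006,"rx":0,"ry":0,"rz":0},{"fingers":0.03,"x":0,"y":0,"z":0.003,"rx":0,"ry":0,"rz":0},{"fingers":0.03,"x":0,"y":0,"z":0,"rx":0,"ry":0,"rz":0},{"fingers":0.03,"x":0,"y":0,"z":0,"rx":0,"ry":0,"rz":0}]'|grep -E "tcp|cont"; python3 -m jog '[{"fingers":0.03,"x":0,"y":0,"z":0.003,"rx":0,"ry":0,"rz":0},{"fingers":0.03,"x":0,"y":0,"z":0,"rx":0,"ry":0,"rz":0},{"fingers":0.03,"x":0,"y":0,"z":0,"rx":0,"ry":0,"rz":0}]'|grep -E "tcp|cont"
```

```text
tcp_pos: [0.4979, -0.244, 0.174]
contact_force: [-0.5, 0.3, -0.9]
tcp_pos: [0.4978, -0.2439, 0.171]
contact_force: [-0.1, -0.4, -0.9]
```

```bash
python3 -m jog '[{"fingers":0.03,"x":-0.0004,"y":0,"z":0.0015,"rx":0,"ry":0,"rz":0},{"fingers":0.03,"x":0,"y":0,"z":0,"rx":0,"ry":0,"rz":0}]'|grep -E "tcp|cont"; python3 -m jog '[{"fingers":0.03,"x":0,"y":0,"z":0.0007,"rx":0,"ry":0,"rz":0},{"fingers":0.03,"x":0,"y":0,"z":0,"rx":0,"ry":0,"rz":0}]'|grep -E "tcp|cont"; python3 -m jog '[{"fingers":0.03,"x":0,"y":0,"z":0.0007,"rx":0,"ry":0,"rz":0},{"fingers":0.03,"x":0,"y":0,"z":0,"rx":0,"ry":0,"rz":0}]'|grep -E "tcp|cont"
```

```text
tcp_pos: [0.4982, -0.244, 0.1694]
contact_force: [-0.1, -0.3, -1.0]
tcp_pos: [0.4982, -0.244, 0.1687]
contact_force: [-0.4, -0.2, -2.0]
tcp_pos: [0.4982, -0.244, 0.168]
contact_force: [-0.0, 0.7, -1.0]
```

```bash
python3 -m jog '[{"fingers":0.03,"x":0,"y":0,"z":0.0005,"rx":0,"ry":0,"rz":0},{"fingers":0.03,"x":0,"y":0,"z":0,"rx":0,"ry":0,"rz":0}]'|grep -E "tcp|cont"; python3 -m jog '[{"fingers":0.03,"x":0,"y":0,"z":0.0005,"rx":0,"ry":0,"rz":0},{"fingers":0.03,"x":0,"y":0,"z":0,"rx":0,"ry":0,"rz":0}]'|grep -E "tcp|cont"
```

```text
tcp_pos: [0.4982, -0.244, 0.1676]
contact_force: [0.9, 0.8, -2.4]
tcp_pos: [0.4982, -0.244, 0.167]
contact_force: [0.0, 0.2, -0.9]
```

```bash
python3 -m jog '[{"fingers":0.03,"x":0,"y":0,"z":0.0006,"rx":0,"ry":0,"rz":0},{"fingers":0.03,"x":0,"y":0,"z":0,"rx":0,"ry":0,"rz":0}]'|grep -E "tcp|cont"; python3 -m jog '[{"fingers":0.03,"x":0,"y":0,"z":0.0005,"rx":0,"ry":0,"rz":0},{"fingers":0.03,"x":0,"y":0,"z":0,"rx":0,"ry":0,"rz":0}]'|grep -E "tcp|cont"
```

```text
tcp_pos: [0.4982, -0.244, 0.1664]
contact_force: [0.3, -0.2, -0.7]
tcp_pos: [0.4982, -0.244, 0.1659]
contact_force: [-1.0, -0.4, -1.4]
```

```bash
python3 -m jog '[{"fingers":0.03,"x":0,"y":0,"z":0.0005,"rx":0,"ry":0,"rz":0},{"fingers":0.03,"x":0,"y":0,"z":0,"rx":0,"ry":0,"rz":0}]'|grep -E "tcp|cont"; python3 -m jog '[{"fingers":0.03,"x":0,"y":0,"z":0.0005,"rx":0,"ry":0,"rz":0},{"fingers":0.03,"x":0,"y":0,"z":0,"rx":0,"ry":0,"rz":0}]'|grep -E "tcp|cont"; python3 - <<'E'
from h import *
im,d=r.grab_frame("wrist");np.save("pics/w8.npy",d);cv2.imwrite("pics/w8.png",im[:,:,::-1])
P=cloud("wrist",d);X,Y,Z=np.moveaxis(P,-1,0);o,R=st();p=o["tcp_pos"]
m=(d>0)&(np.hypot(X-p[0],Y-p[1])<.036)&(np.hypot(X-p[0],Y-p[1])>.0305)&(Z>.135)&(Z<.19)
print(np.histogram(Z[m],np.arange(.135,.19,.003)))
d7=np.load("pics/w7.npy");
E=np.array(r.get_calibration("wrist")["extrinsics"])
P7=cloud("wrist",d7);  # same hand frame -> relative to current tcp
for Q,dd in((P,d),(P7,d7)):
    rr=np.hypot(Q[...,0]-p[0],Q[...,1]-p[1]);m=(dd>0)&(rr<.036)&(rr>.029)&(abs(Q[...,2]-p[2])<.02);print(m.sum(),np.percentile(Q[...,2][m]-p[2],[2,25,50,75,98]).round(4))
E
```

```text
tcp_pos: [0.4982, -0.244, 0.1655]
contact_force: [0.0, 0.3, -0.3]
tcp_pos: [0.4982, -0.244, 0.1649]
contact_force: [-0.6, -0.5, -0.8]
t 20.3 p [ 0.4982 -0.244   0.1649] F [ 0.24  1.15 -1.12] M [-0.02   0.006 -0.014] w 0.0436 j [-0.05  0.38  0.49  1.94 -0.23  0.88  1.91]
(array([ 37,   0,   0,   0,   0,   0,  92, 106, 192, 607, 376,   0,  10,
        40,  63,  67,  61,  77]), array([0.135, 0.138, 0.141, 0.144, 0.147, 0.15 , 0.153, 0.156, 0.159,
       0.162, 0.165, 0.168, 0.171, 0.174, 0.177, 0.18 , 0.183, 0.186,
       0.189]))
2069 [-0.0102 -0.0023  0.      0.001   0.0184]
2060 [-0.0101 -0.0023  0.0001  0.0011  0.0184]
```

```bash
python3 -m jog '[{"fingers":0.03,"x":0,"y":0,"z":0.0004,"rx":0,"ry":0,"rz":0},{"fingers":0.03,"x":0,"y":0,"z":0,"rx":0,"ry":0,"rz":0}]'|grep -E "tcp|cont"; python3 -m jog '[{"fingers":0.03,"x":0,"y":0,"z":0.0004,"rx":0,"ry":0,"rz":0},{"fingers":0.03,"x":0,"y":0,"z":0,"rx":0,"ry":0,"rz":0}]'|grep -E "tcp|cont"; python3 -m jog '[{"fingers":0.03,"x":0,"y":0,"z":0.0004,"rx":0,"ry":0,"rz":0},{"fingers":0.03,"x":0,"y":0,"z":0,"rx":0,"ry":0,"rz":0}]'|grep -E "tcp|cont"
```

```text
tcp_pos: [0.4982, -0.244, 0.1645]
contact_force: [-0.7, 0.1, -0.5]
tcp_pos: [0.4982, -0.244, 0.1641]
contact_force: [-0.5, -0.1, -1.4]
tcp_pos: [0.4982, -0.244, 0.1637]
contact_force: [0.7, 0.4, -0.8]
```

```bash
python3 -m jog '[{"fingers":0.03,"x":0,"y":0,"z":0.0005,"rx":0,"ry":0,"rz":0},{"fingers":0.03,"x":0,"y":0,"z":0,"rx":0,"ry":0,"rz":0}]'|grep -E "tcp|cont"; python3 -m jog '[{"fingers":0.03,"x":0,"y":0,"z":0.0005,"rx":0,"ry":0,"rz":0},{"fingers":0.03,"x":0,"y":0,"z":0,"rx":0,"ry":0,"rz":0}]'|grep -E "tcp|cont"; python3 -m jog '[{"fingers":0.03,"x":0,"y":0,"z":0.0005,"rx":0,"ry":0,"rz":0},{"fingers":0.03,"x":0,"y":0,"z":0,"rx":0,"ry":0,"rz":0}]'|grep -E "tcp|cont"
```

```text
tcp_pos: [0.4982, -0.244, 0.1632]
contact_force: [0.1, 0.6, -0.8]
tcp_pos: [0.4983, -0.244, 0.1629]
contact_force: [-0.7, 0.2, 1.0]
tcp_pos: [0.4983, -0.2441, 0.1625]
contact_force: [-0.5, 0.5, 2.3]
```

```bash
python3 -m jog '[{"fingers":0.03,"x":0,"y":0,"z":-0.0003,"rx":0,"ry":0,"rz":0},{"fingers":0.03,"x":0,"y":0,"z":0,"rx":0,"ry":0,"rz":2},{"fingers":0.03,"x":0,"y":0,"z":0,"rx":0,"ry":0,"rz":2},{"fingers":0.03,"x":0,"y":0,"z":0,"rx":0,"ry":0,"rz":0}]'; python3 - <<'E'
from h import *
to([.4984,-.244,.1625])
E
```

```text
clock: 22.3
tcp_pos: [0.4984, -0.2441, 0.1626]
orientation: [0.462, 3.107, -0.0]
contact_force: [-0.6, -0.0, 2.1]
grip_width: 0.0437
gripper_force: 41.6
t 22.3 p [ 0.4984 -0.2441  0.1626] F [-0.58 -0.03  2.09] M [-0.002  0.063 -0.034] w 0.0437 j [-0.06  0.39  0.51  1.94 -0.24  0.87  1.85]
shift [-0.      0.0001  0.0001]
yaw 73.1 turn deg [-0.01  0.02  0.  ]
```

```bash
python3 -m jog '[{"fingers":0.03,"x":0,"y":0,"z":0,"rx":0,"ry":0,"rz":3},{"fingers":0.03,"x":0,"y":0,"z":0,"rx":0,"ry":0,"rz":3},{"fingers":0.03,"x":0,"y":0,"z":0,"rx":0,"ry":0,"rz":3},{"fingers":0.03,"x":0,"y":0,"z":0,"rx":0,"ry":0,"rz":0}]'|grep -E "tcp|cont"; python3 -m jog '[{"fingers":0.03,"x":0,"y":0,"z":0,"rx":0,"ry":0,"rz":3},{"fingers":0.03,"x":0,"y":0,"z":0,"rx":0,"ry":0,"rz":3},{"fingers":0.03,"x":0,"y":0,"z":0,"rx":0,"ry":0,"rz":3},{"fingers":0.03,"x":0,"y":0,"z":0,"rx":0,"ry":0,"rz":0}]'|grep -E "tcp|cont";  python3 -m jog '[{"fingers":0.03,"x":0,"y":0,"z":0,"rx":0,"ry":0,"rz":3},{"fingers":0.03,"x":0,"y":0,"z":0,"rx":0,"ry":0,"rz":3},{"fingers":0.03,"x":0,"y":0,"z":0,"rx":0,"ry":0,"rz":3},{"fingers":0.03,"x":0,"y":0,"z":0,"rx":0,"ry":0,"rz":0}]'|grep -E "tcp|cont"
```

```text
tcp_pos: [0.4983, -0.244, 0.1626]
contact_force: [-0.1, -0.7, 1.4]
tcp_pos: [0.4982, -0.244, 0.1626]
contact_force: [-0.5, -0.7, 1.2]
tcp_pos: [0.4982, -0.2439, 0.1625]
contact_force: [0.2, 0.1, 1.3]
```

```bash
python3 -m jog '[{"fingers":0.03,"x":0,"y":0,"z":0,"rx":0,"ry":0,"rz":3},{"fingers":0.03,"x":0,"y":0,"z":0,"rx":0,"ry":0,"rz":3},{"fingers":0.03,"x":0,"y":0,"z":0,"rx":0,"ry":0,"rz":3},{"fingers":0.03,"x":0,"y":0,"z":0,"rx":0,"ry":0,"rz":0}]'|grep -E "tcp|cont"; python3 -m jog '[{"fingers":0.03,"x":0,"y":0,"z":0,"rx":0,"ry":0,"rz":3},{"fingers":0.03,"x":0,"y":0,"z":0,"rx":0,"ry":0,"rz":3},{"fingers":0.03,"x":0,"y":0,"z":0,"rx":0,"ry":0,"rz":3},{"fingers":0.03,"x":0,"y":0,"z":0,"rx":0,"ry":0,"rz":0}]'|grep -E "tcp|cont";  python3 -m jog '[{"fingers":0.03,"x":0,"y":0,"z":0,"rx":0,"ry":0,"rz":3},{"fingers":0.03,"x":0,"y":0,"z":0,"rx":0,"ry":0,"rz":3},{"fingers":0.03,"x":0,"y":0,"z":0,"rx":0,"ry":0,"rz":3},{"fingers":0.03,"x":0,"y":0,"z":0,"rx":0,"ry":0,"rz":0}]'|grep -E "tcp|cont"; python3 - <<'E'
from h import *
st()
E
```

```text
tcp_pos: [0.498, -0.2439, 0.1623]
contact_force: [0.2, 0.5, -0.4]
tcp_pos: [0.4978, -0.2442, 0.1624]
contact_force: [-1.5, -0.5, 1.0]
tcp_pos: [0.4978, -0.2442, 0.1624]
contact_force: [-0.9, -1.6, 0.1]
t 25.3 p [ 0.4978 -0.2442  0.1624] F [-0.86 -1.63  0.13] M [-0.236  0.334 -0.001] w 0.0434 j [-0.23  0.44  0.74  1.95 -0.38  0.89  1.05]
```

```bash
python3 -m jog '[{"fingers":0.03,"x":0,"y":0,"z":0,"rx":0,"ry":0,"rz":-2.5},{"fingers":0.03,"x":0,"y":0,"z":0,"rx":0,"ry":0,"rz":0}]'|grep -E "tcp|cont"; python3 -m jog '[{"fingers":0.03,"x":0,"y":0,"z":0.0005,"rx":0,"ry":0,"rz":0},{"fingers":0.03,"x":0,"y":0,"z":0,"rx":0,"ry":0,"rz":0}]'|grep -E "tcp|cont"; python3 - <<'E'
from h import *
to([.4984,-.244,.1625])
E
```

```text
tcp_pos: [0.4981, -0.244, 0.1625]
contact_force: [-2.1, -0.7, -1.0]
tcp_pos: [0.4982, -0.244, 0.1622]
contact_force: [-1.4, 0.3, 1.1]
t 25.8 p [ 0.4982 -0.244   0.1622] F [-1.35  0.27  1.11] M [-0.127  0.32  -0.04 ] w 0.0438 j [-0.22  0.44  0.73  1.95 -0.37  0.89  1.08]
shift [-0.      0.0002 -0.0003]
yaw 21.6 turn deg [ 0. -0.  0.]
```

```bash
python3 -m jog '[{"fingers":0.03,"x":0.0004,"y":-0.0009,"z":-0.0003,"rx":0,"ry":0,"rz":0},{"fingers":0.03,"x":0,"y":0,"z":0,"rx":0,"ry":0,"rz":0},{"fingers":0.03,"x":0,"y":0,"z":0,"rx":0,"ry":0,"rz":0}]'|grep -E "tcp|cont"; python3 - <<'E'
from h import *
st()
E
python3 -m jog '[{"fingers":0.03,"x":0,"y":0,"z":0.0005,"rx":0,"ry":0,"rz":0},{"fingers":0.03,"x":0,"y":0,"z":0,"rx":0,"ry":0,"rz":0}]'|grep -E "tcp|cont"; python3 - <<'E'
from h import *
st()
E
```

```text
tcp_pos: [0.4975, -0.2439, 0.1625]
contact_force: [0.8, -0.5, -0.5]
t 26.18 p [ 0.4975 -0.2439  0.1625] F [ 0.76 -0.49 -0.47] M [-0.109 -0.101 -0.023] w 0.0438 j [-0.22  0.44  0.73  1.95 -0.37  0.89  1.08]
tcp_pos: [0.4973, -0.244, 0.1618]
contact_force: [0.2, -0.3, -0.9]
t 26.43 p [ 0.4973 -0.244   0.1618] F [ 0.18 -0.26 -0.87] M [-0.2   -0.155  0.057] w 0.0435 j [-0.22  0.44  0.73  1.95 -0.37  0.89  1.08]
```

```bash
python3 -m jog '[{"fingers":0.03,"x":0,"y":0,"z":0.0007,"rx":0,"ry":0,"rz":0},{"fingers":0.03,"x":0,"y":0,"z":0,"rx":0,"ry":0,"rz":0}]'|grep -E "tcp|cont"; python3 -m jog '[{"fingers":0.03,"x":0,"y":0,"z":0.0007,"rx":0,"ry":0,"rz":0},{"fingers":0.03,"x":0,"y":0,"z":0,"rx":0,"ry":0,"rz":0}]'|grep -E "tcp|cont"; python3 - <<'E'
from h import *
st()
E
```

```text
tcp_pos: [0.4973, -0.2441, 0.1612]
contact_force: [0.6, -0.4, -0.0]
tcp_pos: [0.4973, -0.2441, 0.1605]
contact_force: [1.0, -1.9, 0.3]
t 26.93 p [ 0.4973 -0.2441  0.1605] F [ 1.04 -1.95  0.33] M [-0.317 -0.069  0.004] w 0.0438 j [-0.22  0.44  0.73  1.95 -0.38  0.89  1.08]
```

```bash
python3 -m jog '[{"fingers":0.03,"x":-0.0008,"y":0,"z":0,"rx":0,"ry":0,"rz":0},{"fingers":0.03,"x":0,"y":0,"z":0.0007,"rx":0,"ry":0,"rz":0},{"fingers":0.03,"x":0,"y":0,"z":0,"rx":0,"ry":0,"rz":0}]'|grep -E "tcp|cont"; python3 -m jog '[{"fingers":0.03,"x":0,"y":0,"z":0.0008,"rx":0,"ry":0,"rz":0},{"fingers":0.03,"x":0,"y":0,"z":0,"rx":0,"ry":0,"rz":0}]'|grep -E "tcp|cont"; python3 - <<'E'
from h import *
st()
E
```

```text
tcp_pos: [0.4974, -0.2445, 0.1596]
contact_force: [-0.1, -0.8, -1.1]
tcp_pos: [0.4974, -0.2446, 0.1589]
contact_force: [0.6, -0.1, -0.3]
t 27.55 p [ 0.4974 -0.2446  0.1589] F [ 0.57 -0.11 -0.25] M [-0.088 -0.149 -0.029] w 0.0433 j [-0.22  0.44  0.73  1.95 -0.38  0.88  1.09]
```

Going in freely; I continue toward home (about z 0.1555).

```bash
python3 -m jog '[{"fingers":0.03,"x":0,"y":0,"z":0.001,"rx":0,"ry":0,"rz":0},{"fingers":0.03,"x":0,"y":0,"z":0,"rx":0,"ry":0,"rz":0}]'|grep -E "tcp|cont"; python3 -m jog '[{"fingers":0.03,"x":0,"y":0,"z":0.0008,"rx":0,"ry":0,"rz":0},{"fingers":0.03,"x":0,"y":0,"z":0,"rx":0,"ry":0,"rz":0}]'|grep -E "tcp|cont"; python3 - <<'E'
from h import *
st()
E
```

```text
tcp_pos: [0.4974, -0.2446, 0.1579]
contact_force: [0.7, -0.5, -1.2]
tcp_pos: [0.4975, -0.2447, 0.1571]
contact_force: [0.1, -0.3, -0.8]
t 28.05 p [ 0.4975 -0.2447  0.1571] F [ 0.07 -0.28 -0.81] M [-0.051 -0.083  0.058] w 0.0437 j [-0.22  0.45  0.73  1.95 -0.38  0.88  1.09]
```

```bash
python3 -m jog '[{"fingers":0.03,"x":0,"y":0,"z":0.0007,"rx":0,"ry":0,"rz":0},{"fingers":0.03,"x":0,"y":0,"z":0,"rx":0,"ry":0,"rz":0}]'|grep -E "tcp|cont"; python3 -m jog '[{"fingers":0.03,"x":0,"y":0,"z":0.0005,"rx":0,"ry":0,"rz":0},{"fingers":0.03,"x":0,"y":0,"z":0,"rx":0,"ry":0,"rz":0}]'|grep -E "tcp|cont"; python3 -m jog '[{"fingers":0.03,"x":0,"y":0,"z":0.0004,"rx":0,"ry":0,"rz":0},{"fingers":0.03,"x":0,"y":0,"z":0,"rx":0,"ry":0,"rz":0}]'|grep -E "tcp|cont"
```

```text
tcp_pos: [0.4975, -0.2447, 0.1564]
contact_force: [0.1, 0.1, -0.7]
tcp_pos: [0.4975, -0.2447, 0.156]
contact_force: [1.1, -0.2, -1.3]
tcp_pos: [0.4975, -0.2447, 0.1556]
contact_force: [-0.1, 0.4, -0.4]
```

```bash
python3 -m jog '[{"fingers":0.03,"x":0,"y":0,"z":0.0004,"rx":0,"ry":0,"rz":0},{"fingers":0.03,"x":0,"y":0,"z":0,"rx":0,"ry":0,"rz":0}]'|grep -E "tcp|cont"; python3 -m jog '[{"fingers":0.03,"x":0,"y":0,"z":0.0003,"rx":0,"ry":0,"rz":0},{"fingers":0.03,"x":0,"y":0,"z":0,"rx":0,"ry":0,"rz":0}]'|grep -E "tcp|cont"
```

```text
tcp_pos: [0.4976, -0.2447, 0.1553]
contact_force: [-0.7, 0.7, 1.2]
tcp_pos: [0.4976, -0.2447, 0.155]
contact_force: [-0.8, 0.7, 1.2]
```

```bash
python3 -m jog '[{"fingers":0.03,"x":0,"y":0,"z":-0.0004,"rx":0,"ry":0,"rz":0},{"fingers":0.05,"x":0,"y":0,"z":0,"rx":0,"ry":0,"rz":0},{"fingers":0.0854,"x":0,"y":0,"z":0,"rx":0,"ry":0,"rz":0},{"fingers":0.0854,"x":0,"y":0,"z":0,"rx":0,"ry":0,"rz":0},{"fingers":0.0854,"x":0,"y":0,"z":0,"rx":0,"ry":0,"rz":0},{"fingers":0.0854,"x":0,"y":0,"z":-0.03,"rx":0,"ry":0,"rz":0},{"fingers":0.0854,"x":0,"y":0,"z":-0.05,"rx":0,"ry":0,"rz":0},{"fingers":0.0854,"x":0,"y":0,"z":-0.05,"rx":0,"ry":0,"rz":0}]';python3 -m jog '[{"fingers":0.0854,"x":0,"y":0,"z":0,"rx":0,"ry":0,"rz":0},{"fingers":0.0854,"x":0,"y":0,"z":0,"rx":0,"ry":0,"rz":0},{"fingers":0.0854,"x":0,"y":0,"z":0,"rx":0,"ry":0,"rz":0}]'>/dev/null
python3 - <<'E'
from h import *
im,d=r.grab_frame("wrist");cv2.imwrite("pics/w9.png",im[:,:,::-1]);np.save("pics/w9.npy",d);st()
P=cloud("wrist",d);X,Y,Z=np.moveaxis(P,-1,0)
flange(d,.4975,-.2437,.10,.135)
for t in["reamer_center","drive_top","strainer_center"]:print(t,[(np.round(q["xyz"],4).tolist(),round(q["score"],2)) for q in r.landmark_of(t,"wrist")])
rr=np.hypot(X-.4975,Y+.2437);m=(d>0)&(rr<.03)&(Z<.23);q=P[m];print("top",q[q[:,2].argmax()],np.percentile(q[:,2],99.5))
m=(d>0)&(rr>.025)&(rr<.0325)&(Z>.14)&(Z<.2);q=P[m];A=np.c_[q[:,:2],np.ones(len(q))]
for _ in range(4):
    s=np.linalg.lstsq(A,q[:,2],rcond=None)[0];k=abs(A@s-q[:,2])<.003;q=q[k];A=A[k]
print("skirt slope deg",np.degrees(s[:2]).round(2),len(q),"z",s@[.4975,-.2437,1])
im,d=r.grab_frame("scene");cv2.imwrite("pics/s9.png",im[:,:,::-1])
c=cv2.resize(im[90:230,290:440,::-1],None,fx=3.2,fy=3.2,interpolation=cv2.INTER_CUBIC);w=cv2.imread("pics/w9.png")[60:300,200:440]
w=cv2.resize(w,None,fx=c.shape[0]/240*.7,fy=c.shape[0]/240*.7);b=np.zeros((c.shape[0],w.shape[1],3),np.uint8);b[:w.shape[0]]=w
cv2.imwrite("pics/final.png",np.hstack([c,b]))
E
```

```text
clock: 30.3
tcp_pos: [0.4972, -0.2446, 0.2865]
orientation: [-1.765, -2.598, 0.001]
contact_force: [1.0, 0.3, 0.6]
grip_width: 0.0853
gripper_force: 0.0
t 30.73 p [ 0.4969 -0.2443  0.284 ] F [ 0.75  0.36 -0.26] M [-0.022  0.001  0.019] w 0.0856 j [-0.32  0.29  0.83  1.82 -0.23  1.13  0.96]
plane n 7908 slope deg [0.07 0.02] z at c 0.12179351507538355
reamer_center [([0.4947, -0.2451, 0.1741], 0.9)]
drive_top [([0.4834, -0.494, 0.0935], 0.56)]
strainer_center []
top [ 0.49742213 -0.24648655  0.20944274] 0.20798136859350635
skirt slope deg [ 0.59 -0.14] 957 z 0.15622571504476535
```

View pics/final.png

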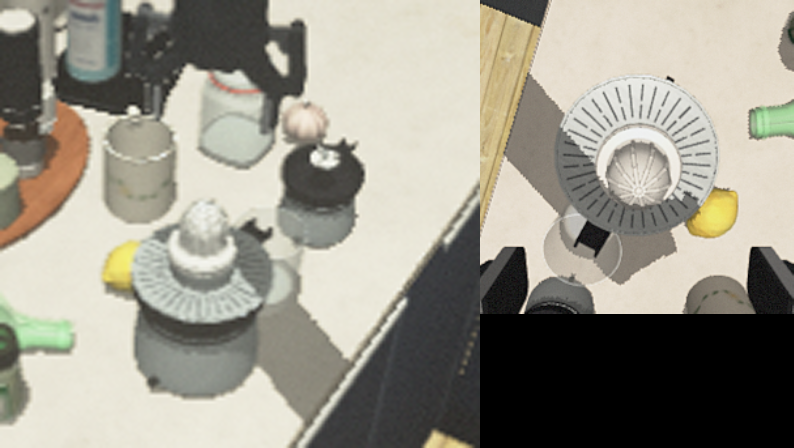

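The reamer sits upright at home: its top is at z 0.2075 as expected, at (640,185) in the composite. The strainer is level on the bowl, and the lemon, glass and the rest of the things in view are unmoved.

```bash
python3 -c "
from bench import r
print(r.hand_in())"
```

```text
the job is handed in; nothing more can be done
None
```

The strainer lies flat on the bowl rim and the reamer sits home and level on all three drive pins; I handed the job in at about 31 s of robot time.

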